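# Load the spindle of a hand tapping stand

### The job

A brass plate is clamped in the open work drawer of the hand tapping stand, ready to be tapped. Push the drawer fully home until it snaps in at its detent; then take the large tapping spindle (thick shank, big knob) out of the wooden rack and thread it, tap first, down through the upper and then the lower guide bushing, without running the tap into the plate. Finish while still holding the spindle still there, spanning both bushings with its tap about 10 mm clear above the plate: do not let go, and leave the small spindle and everything else on the bench where it is.

Things in the scene. Friction and masses are not known exactly. Their poses are not given: they have to be found in the camera images.
- tapping_stand: fixed two-pillar hand tapping stand, grey iron; origin under the base below the spindle axis; +x runs from its open front to its pillars, z up. Base 170 mm wide, from 65 mm before to 135 mm behind the axis. Two arms (z 90-110 and 140-160 mm) reach from the pillars (105 mm behind the axis, tops at z 177 mm, the highest part) to 56 mm square bosses on the axis, each with a bronze bushing
- upper_bush (a point): centre of the mouth of the upper bushing, on top of its 30 mm flange, 163 mm above the bench; axes as the stand's; bore 15.4 mm, 23 mm long, vertical, open below
- lower_bush (a point): centre of the mouth of the lower bushing, 113 mm above the bench, 50 mm below the upper mouth on the same vertical axis; same bore and length, open below
- work_drawer (a joint): how far the work drawer is open, m: 0 fully home, growing as it comes out along the stand's -x, at most 0.10; starts 0.05 to 0.085. About 1.5 N of friction; a spring detent adds about 4 N from about 10 to 5 mm before home, then over the last 2 mm snaps it against its end stop and holds it there with about 3 N
- drawer_lip (a point): middle of the outer edge of the aluminium pull lip (70 mm wide, z 50-56 mm) that stands 12 mm out of the drawer's front plate (150 mm wide, z 12-56 mm). Push here along the stand's +x. Home, it is 95 mm before the spindle axis, plus the joint value when open. Home, the arm bosses begin 67 mm behind it, from z 90 mm up: keep the gripper's long side along the lip
- pilot_hole (a point): mouth of the 6.8 mm pilot hole in the top of the brass plate (70 x 60 x 12 mm) clamped in the drawer; moves with it; with the drawer home it is on the spindle axis, 44 mm above the bench, 46 mm under the lower arm. Two toe clamps, up to 12 mm higher than the plate, lie 23 mm or more to its sides
- spindle: the large tapping spindle, loose, about 0.28 kg, 172 mm long, upright in the rack; origin at the tip of its tap, z towards the knob. From the tip: tap 8 mm thick (5 at the very tip) and 25 long, cone to 31 mm, steel shank 14 mm thick to 132 mm, then a knurled aluminium knob 26 mm thick, 40 high, flat on top. It slides freely in the bushings: let go, it drops onto the plate
- spindle_tip (a point): tip of the tap of the large spindle (its origin)
- spindle_knob (a point): centre of the knob of the large spindle, 152 mm from the tip: grip here from above, from any side
- spindle_rack: fixed wooden block 70 x 150 x 60 mm high (x, y, z), origin under its centre on the bench; two upright holes of 15.8 mm diameter and 50 mm depth, on its y axis 38 mm to either side of the centre. In them stand the large and the small spindle, either way round, the tips 10 mm above the bench
- small_spindle: bystander, loose: a smaller tapping spindle, 106 mm long, tap 5 mm, shank 10 mm, knob 18 mm diameter and 26 mm high; origin at the tip of its tap, z up. In the other hole of the rack
- oil_bottle: bystander, loose: white oil bottle, 38 mm diameter, 95 mm high, upright; origin under its base
- brush: bystander, loose: bench brush 150 mm long lying along its x, origin under its middle
- wrench: bystander, loose: open-ended wrench 130 mm long lying along its x
- screw_jar: bystander, loose: clear jar with metal lid, 48 mm diameter, 55 mm high, upright; origin under its base
- caliper: bystander, loose: sliding caliper about 200 mm long lying along its x, 10 mm thick
- part_tray: bystander, loose: black plastic tray 110 x 80 x 28 mm

How it is judged:
By the outcome, as a careful person would: the job done as asked, in the order asked, and still so for the second after the job is handed in, while the arm keeps its last pose, push and grip.
It also fails if it takes over 67 s, if anything falls off the work surface, if the arm or the gripper's body presses on something with over 40 N, if the wrist force passes 120 N, or if a joint passes its speed limit or range.

### The arm

A 7-joint arm with a two-finger parallel gripper is mounted at the origin on the work surface. World frame = base frame: x ahead of the robot, y to its left, z up, the work surface at z = 0. Lengths are in m, angles in rad, forces in N, time in s.
With the tool pointing down it reaches from about 0.425 to 0.875 m from the base axis. Payload 8.4 kg.
Tool frame: the origin (TCP) lies midway between the tips of the shut fingers; the grasp point (between the pads) lies 19 mm behind it; z points along the fingers, y is the direction in which the jaws open and shut (so a half turn about z gives the same grasp; the last joint's range is limited). The gripper opens to 87 mm and grips with 3 to 60 N. Pads are 19 mm wide; open, the fingers measure 117 mm over their backs; the gripper's body (75 mm by 190 mm) begins 51 mm behind the grasp point.
Start: joints at [-1.288, 0.333, 0.04, 1.465, -0.013, 1.343, -0.059], TCP at [0.242, 0.603, 0.223] pointing down, gripper open.
Joint ranges: [-2.58, 2.58], [-0.38, 2.09], [-1.3, 1.39], [0.25, 2.4], [-1.5, 4.64], [0.08, 2.09], [-2.65, 2.65]. Speed limits (rad/s): [2.22, 2.22, 2.79, 2.79, 3.14, 3.14, 3.14].

### API

Orientations are given as a unit quaternion [w, x, y, z].
In Python, from station import env gives the robot as it stands.
- The arm moves only by the tool jog_arm, never from a script. Its argument "steps" is a list of rows, each a list of 2 entries, a list of its own where there are three numbers: the shift along the tool's x, y, z in m, then the turn, a rotation vector about the tool's x, y, z in rad. In form: [[[dx, dy, dz], [ax, ay, az]], ...]. A call has 1 to 12 rows; each row is the pose to reach, as a shift and turn from the pose commanded when the call began, along the tool's axes at that moment; what a row does not reach only later rows make up. A row lasts 1/12 s, in which the tool goes at most 41.7 mm and 7.16 degrees, less where a joint would pass 70% of its speed; a pose out of reach is approached as far as the arm can. A call with a gripper value outside its range is refused whole. "gripper" is the opening in per cent of the stroke, from 0 (shut) to 100 (fully open), set as the call begins (left out, the last holds). The fingers move at their own pace and stop on an object; the grip force is fixed at half the most. Time passes only in rows, so rows that repeat a pose let the fingers close. It gives the time, the measured TCP pose, the force and the opening at its end, in the units of the state.
- env.read_state(): the state, without advancing time (a new reading comes with each control period).
- env.get_image(name): name is "scene" or "side" or "wrist"; returns the picture (420x560x3 uint8, red, green, blue); there is no depth.
- env.camera_model(name): a dict with "intrinsics" (3x3 intrinsics, pixels), "k1" (the pictures are not rectified: a ray, as slopes to the right and down, at radius r is drawn at 1 + k1 r^2 times it, then the intrinsics apply), "position" and "orientation" of the camera in the world; the wrist camera has in their place "hand_eye" (4x4, takes a point from camera to tool coordinates, whose origin is the TCP and whose axes are the flange's). Camera axes: x right, y up, looking along -z (the intrinsics and any distortion apply to the point x, -y, -z); pixel columns grow to the right and rows downward; lengths in m; the calibration is good to about 2 mm. A picture is of the moment at which its call begins: read the wrist's pose just before it. camera_model takes no time and is no camera call.
- env.sign_off(): hands the job in, once; it reports no verdict.
Trained networks look in the newest picture that a camera, given by its name, has taken for a name from the list of things; names that differ only in an ending like _2 or _b are one class to them, and where a whole thing is asked for, a point or a joint stands for the part that bears it (a point fixed in the world has none). Each returns a list of dicts, best first, with "p" (0 to 1); they miss things now and then, are a little off and sometimes report something else, mostly with a low value. They report only what shows in the picture. A call takes as long as a camera call.
- env.find_in(camera, thing): "centre" ([column, row] in pixels, amid what is visible of it).
- env.pinpoint(camera, thing): "centre" ([column, row] in pixels: a listed point, or the origin of a listed thing).
The state is a dict: "time_s": time; "q": joint angles; "dq": joint speeds; "joint_efforts": joint torques, N m; "tool_pos": TCP position; "orientation": TCP orientation; "wrist_force": force on the tool from outside, world axes, zero at the start; "moment": the same for the moment, N m; "opening": opening from 0.0 (shut) to 1.0 (fully open).
Only numpy, scipy, OpenCV 4.12 (cv2) and the standard library are available. Lean on these libraries where they do the work, as an engineer would, in place of code of your own. Each camera call takes 0.05 s, during which the arm holds its last target. There are 200 camera calls.

## Working session

There is one attempt and no reset: what is moved stays moved. The work goes in short steps, Python scripts to look and compute and a tool call to move; the robot and the scene stay as the last step left them, time stands still between calls to the robot, and variables do not carry over. Pictures are saved under pics/ and viewed, and the job is handed in when it is done.

Besides the shell and the picture viewer there is one more tool, called after "Request:" as name([rows], argument=value, ...), one row to a line, values as JSON. jog_arm: Moves the arm, as the interface text tells. Its arguments: {"type":"object","properties":{"steps":{"type":"array"},"gripper":{"type":"number"}},"required":["steps"]}

```bash
mkdir -p pics
cat > h.py <<'E'
import numpy as np, cv2
from scipy.spatial.transform import Rotation as R
from station import env
def Rq(q): return R.from_quat([q[1],q[2],q[3],q[0]]).as_matrix()
def cam(name,st=None):
    m=env.camera_model(name); K=np.array(m["intrinsics"]); k1=m["k1"]
    if name=="wrist":
        st=st or env.read_state(); T=np.array(m["hand_eye"]); A=Rq(st["orientation"])
        return K,k1,A@T[:3,3]+st["tool_pos"],A@T[:3,:3]
    o=np.array(m["orientation"]); return K,k1,np.array(m["position"]),(Rq(o) if o.size==4 else o)
def ray(c,px):
    K,k1,p,A=c
    u=cv2.undistortPoints(np.array([[px]],float),K,np.array([k1,0,0,0,0.]))[0,0]
    d=A@np.array([u[0],-u[1],-1]); return p,d/np.linalg.norm(d)
def atz(c,px,z):
    p,d=ray(c,px); return p+d*(z-p[2])/d[2]
def proj(c,X):
    K,k1,p,A=c; v=A.T@(np.array(X)-p); s=np.array([v[0],-v[1]])/-v[2]; s=s*(1+k1*(s@s)); return K[:2,:2]@s+K[:2,2]
def tri(rays):
    M=np.zeros((3,3));b=np.zeros(3)
    for p,d in rays:
        Q=np.eye(3)-np.outer(d,d);M+=Q;b+=Q@p
    X=np.linalg.solve(M,b); return X,[np.linalg.norm(np.cross(X-p,d)) for p,d in rays]
def save(name,f): 
    im=env.get_image(name); cv2.imwrite(f"pics/{f}.png",im[:,:,::-1]); return im
E
python3 - <<'E'
from h import *
st=env.read_state(); print(st["time_s"],st["tool_pos"],st["orientation"],st["wrist_force"])
Z=dict(upper_bush=.163,lower_bush=.113,drawer_lip=.056,pilot_hole=.044,spindle_knob=.162,tapping_stand=0,spindle_rack=0,small_spindle=.01,spindle=.01)
for n in ("scene","side","wrist"):
    c=cam(n,st); print(n,c[2].round(3),c[3][:,2].round(2)); save(n,n+"0")
    for t,z in Z.items():
        for r in env.pinpoint(n,t)[:2]: print(t,round(r["p"],2),np.round(r["centre"],1),atz(c,r["centre"],z).round(4))
E
```

```text
0.0 [0.24204034 0.60273765 0.22163983] [-8.75846841e-05  1.89749261e-01  9.81832228e-01 -8.28035740e-04] [-0.4501277   1.07985403  0.34259248]
scene [1.451 0.063 1.326] [0.58 0.06 0.81]
upper_bush 0.84 [367.9 210.3] [0.6399 0.2184 0.163 ]
lower_bush 0.26 [231.6 230.5] [ 0.6994 -0.1572  0.113 ]
drawer_lip 0.8 [372.9 186.5] [0.4741 0.25   0.056 ]
pilot_hole 0.75 [370.4 214.1] [0.5704 0.2415 0.044 ]
spindle_knob 0.68 [229.6 198.3] [ 0.6238 -0.1684  0.162 ]
tapping_stand 0.94 [362.2 239.6] [0.6351 0.2209 0.    ]
spindle_rack 0.59 [219.2 229.7] [ 0.6292 -0.2163  0.    ]
small_spindle 0.5 [206.7 225.6] [ 0.6233 -0.2549  0.01  ]
spindle 0.69 [231.8 233.6] [ 0.6466 -0.1738  0.01  ]
spindle 0.42 [365.7 216.5] [0.557  0.2315 0.01  ]
side [0.31  1.033 1.071] [-0.17  0.73  0.66]
upper_bush 0.82 [232.6 243.2] [0.639  0.2269 0.163 ]
lower_bush 0.72 [234.8 255.7] [0.637  0.2279 0.113 ]
drawer_lip 0.7 [288.1 287.4] [0.4762 0.265  0.056 ]
pilot_hole 0.66 [258.9 277. ] [0.5685 0.2355 0.044 ]
spindle_knob 0.62 [341.6 164.1] [ 0.3843 -0.1915  0.162 ]
spindle_knob 0.6 [271.7 159.8] [ 0.62  -0.173  0.162]
tapping_stand 0.65 [239.3 277.9] [0.6368 0.2161 0.    ]
spindle 0.5 [270.3 193.8] [ 0.6302 -0.1709  0.01  ]
wrist [0.171 0.63  0.383] [-0.26  0.1   0.96]
```

Run:
```python
import cv2,numpy as np
a=cv2.imread("pics/scene0.png");b=cv2.imread("pics/side0.png")
f=lambda i:cv2.resize(i,None,fx=2,fy=2,interpolation=cv2.INTER_CUBIC)
cv2.imwrite("pics/sc_z.png",f(a[130:330,130:480])); cv2.imwrite("pics/sd_z.png",f(b[110:340,150:400]))
```

```text
(no output)
```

View pics/sc_z.png

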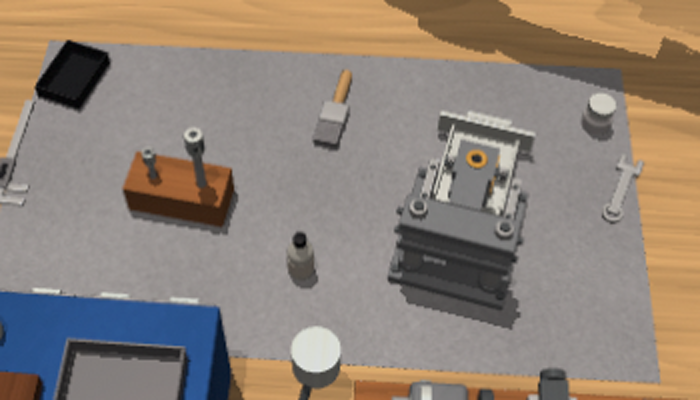

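View pics/sd_z.png

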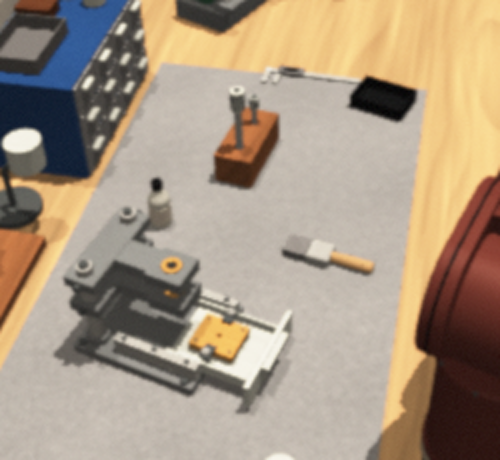

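The scene view shows the stand's orange bushing near full-frame pixel (368,210), the drawer open towards the robot, and the large spindle in the rack's nearer hole (knob about (229,198)). The oil bottle is behind the rack. The networks agree with this: bush at about (0.640, 0.222), yaw about -0.21, drawer open about 0.073. Next I move to a view pose above the drawer.

Request:
jog_arm([
  [[-0.32,-0.237,-0.078],[0,0,-0.17]],
  [[-0.32,-0.237,-0.078],[0,0,-0.17]],
  [[-0.32,-0.237,-0.078],[0,0,-0.17]],
  [[-0.32,-0.237,-0.078],[0,0,-0.17]],
  [[-0.32,-0.237,-0.078],[0,0,-0.17]],
  [[-0.32,-0.237,-0.078],[0,0,-0.17]],
  [[-0.32,-0.237,-0.078],[0,0,-0.17]],
  [[-0.32,-0.237,-0.078],[0,0,-0.17]],
  [[-0.32,-0.237,-0.078],[0,0,-0.17]],
  [[-0.32,-0.237,-0.078],[0,0,-0.17]],
  [[-0.32,-0.237,-0.078],[0,0,-0.17]],
  [[-0.32,-0.237,-0.078],[0,0,-0.17]],
], gripper=0)

```text
time_s: 2.5
tool_pos: [0.452, 0.2624, 0.3012]
orientation: [0.0, 0.108, 0.994, 0.001]
wrist_force: [-0.9, 0.6, -0.2]
opening: 0.168
```

```bash
cat >> h.py <<'E'
def look(n,T,f=None):
    st=env.read_state(); c=cam(n,st)
    if f: save(n,f)
    else: env.get_image(n)
    for t,z in T.items():
        for r in env.pinpoint(n,t)[:1]: print(n,t,round(r["p"],2),np.round(r["centre"],1),atz(c,r["centre"],z).round(4))
    return c,st
def delta(st,X,tx=None):
    "tool-axes shift to world X; turn so tool is down with tool x along world angle tx"
    A=Rq(st["orientation"]); s=A.T@(np.array(X)-st["tool_pos"]); w=None
    if tx is not None:
        x=np.array([np.cos(tx),np.sin(tx),0]);z=np.array([0,0,-1.]);B=np.stack([x,np.cross(z,x),z],1)
        w=R.from_matrix(A.T@B).as_rotvec().round(4)
    return s.round(4),w
E
python3 - <<'E'
from h import *
st=env.read_state();print(st["time_s"],st["tool_pos"],st["orientation"],st["opening"])
look("wrist",dict(upper_bush=.163,lower_bush=.113,drawer_lip=.056,pilot_hole=.044,tapping_stand=0),"w1")
E
```

```text
2.5 [0.45196131 0.26239023 0.30122401] [4.37686596e-04 1.07708182e-01 9.94182325e-01 5.10697089e-04] 0.1680516768919417
wrist lower_bush 0.64 [418.6 124.1] [0.4214 0.3958 0.113 ]
wrist drawer_lip 0.81 [282.7 195.1] [0.4736 0.2563 0.056 ]
wrist pilot_hole 0.87 [283.2 267.3] [0.5658 0.2367 0.044 ]
wrist tapping_stand 0.72 [280.2 297. ] [0.6287 0.2187 0.    ]
```

View pics/w1.png

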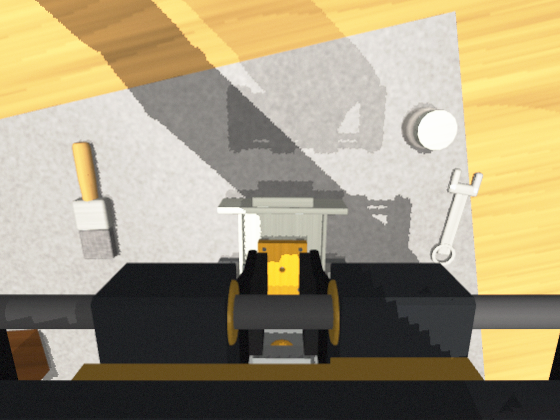

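The wrist picture shows the lip at about (283,197), parallel to the image rows, with the pilot hole at (283,267). The jar and wrench are off to the right, and nothing is in the way of the push. I now lower the shut fingers 35 mm before the lip.

Request:
jog_arm([
  [[0.0125,0,0.04],[0,0,0]],
  [[0.0125,0,0.08],[0,0,0]],
  [[0.0125,0,0.12],[0,0,0]],
  [[0.0125,0,0.16],[0,0,0]],
  [[0.0125,0,0.2],[0,0,0]],
  [[0.0125,0,0.23],[0,0,0]],
  [[0.0125,0,0.25],[0,0,0]],
  [[0.0125,0,0.259],[0,0,0]],
  [[0.0125,0,0.259],[0,0,0]],
  [[0.0125,0,0.259],[0,0,0]],
], gripper=0)

```text
time_s: 3.63
tool_pos: [0.4388, 0.2672, 0.0421]
orientation: [0.0, 0.105, 0.994, 0.0]
wrist_force: [-0.1, -0.1, 1.2]
opening: 0.004
```

Request:
jog_arm([
  [[-0.008,0,0],[0,0,0]],
  [[-0.016,0,0],[0,0,0]],
  [[-0.024,0,0],[0,0,0]],
  [[-0.032,0,0],[0,0,0]],
  [[-0.04,0,0],[0,0,0]],
  [[-0.048,0,0],[0,0,0]],
  [[-0.056,0,0],[0,0,0]],
  [[-0.062,0,0],[0,0,0]],
  [[-0.067,0,0],[0,0,0]],
  [[-0.07,0,0],[0,0,0]],
  [[-0.07,0,0],[0,0,0]],
])

```text
time_s: 4.55
tool_pos: [0.5078, 0.2514, 0.0414]
orientation: [0.0, 0.106, 0.994, -0.0]
wrist_force: [-0.1, -0.2, -0.5]
opening: 0.009
```

Run:
```python
from h import *
print(delta(env.read_state(),[.5466,.2424,.042],np.pi-.21),env.read_state()["wrist_force"])
for n in("scene","side"): look(n,dict(drawer_lip=.056,pilot_hole=.044,upper_bush=.163),n+"2")
a=cv2.imread("pics/scene2.png");b=cv2.imread("pics/side2.png")
f=lambda i:cv2.resize(i,(400,400),interpolation=cv2.INTER_CUBIC)
cv2.imwrite("pics/z2.png",np.hstack([f(a[150:290,310:450]),f(b[200:340,180:320])]))
```

```text
(array([-0.0398, -0.0007, -0.0005]), array([-0.0003,  0.0005, -0.0025])) [-0.13393384 -0.19529874 -0.46865417]
scene drawer_lip 0.75 [369.9 199.4] [0.5243 0.2396 0.056 ]
scene pilot_hole 0.64 [364.5 221.9] [0.5998 0.2233 0.044 ]
scene upper_bush 0.94 [369.2 207.7] [0.6309 0.2222 0.163 ]
side drawer_lip 0.58 [276.  280.2] [0.5149 0.2467 0.056 ]
side pilot_hole 0.91 [246.  276.3] [0.6059 0.2402 0.044 ]
side upper_bush 0.59 [231.7 243.1] [0.6415 0.227  0.163 ]
```

View pics/z2.png

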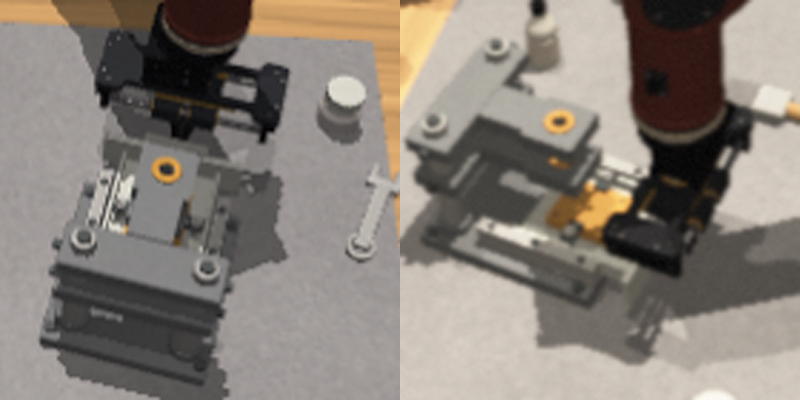

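Both pictures show the gripper in contact with the lip and the drawer sliding in. About 30 mm remain, so I continue more slowly.

Request:
jog_arm([
  [[-0.006,0,0],[0,0,0]],
  [[-0.012,0,0],[0,0,0]],
  [[-0.017,0,0],[0,0,0]],
  [[-0.02,0,0],[0,0,0]],
  [[-0.022,0,0],[0,0,0]],
  [[-0.024,0,0],[0,0,0]],
  [[-0.026,0,0],[0,0,0]],
])

```text
time_s: 5.53
tool_pos: [0.5313, 0.2467, 0.0412]
orientation: [-0.002, 0.106, 0.994, -0.0]
wrist_force: [-14.8, 1.0, 9.5]
opening: 0.003
```

Request:
jog_arm([
  [[-0.001,0,0],[0,0,0]],
  [[-0.002,0,0],[0,0,0]],
  [[-0.003,0,0],[0,0,0]],
])

```text
time_s: 5.78
tool_pos: [0.5314, 0.2467, 0.0411]
orientation: [-0.004, 0.105, 0.994, -0.001]
wrist_force: [-23.1, 1.2, 15.6]
opening: 0.004
```

Request:
jog_arm([
  [[-0.001,0,0],[0,0,0]],
  [[-0.002,0,0],[0,0,0]],
])

```text
time_s: 5.95
tool_pos: [0.5316, 0.2467, 0.041]
orientation: [-0.006, 0.105, 0.994, -0.001]
wrist_force: [-31.0, 1.2, 21.1]
opening: 0.006
```

The force climbs with no motion, so this is a hard stop. I back off and check the drawer.

Request:
jog_arm([
  [[0.006,0,0],[0,0,0]],
  [[0.015,0,0],[0,0,0]],
  [[0.03,0,0],[0,0,0]],
  [[0.045,0,0],[0,0,0]],
  [[0.06,0,-0.03],[0,0,0]],
  [[0.065,0,-0.07],[0,0,0]],
  [[0.065,0,-0.11],[0,0,0]],
  [[0.065,0,-0.15],[0,0,0]],
  [[0.065,0,-0.19],[0,0,0]],
  [[0.065,0,-0.23],[0,0,0]],
  [[0.065,0,-0.25],[0,0,0]],
  [[0.065,0,-0.25],[0,0,0]],
])

```text
time_s: 6.95
tool_pos: [0.4763, 0.2598, 0.2975]
orientation: [0.004, 0.106, 0.994, 0.003]
wrist_force: [0.5, 0.4, -0.3]
opening: 0.002
```

Run:
```python
from h import *
for n in("scene","side","wrist"):
  c,st=look(n,dict(drawer_lip=.056,pilot_hole=.044,upper_bush=.163,lower_bush=.113,tapping_stand=0,spindle_knob=.162),n+"3")
a=cv2.imread("pics/scene3.png");b=cv2.imread("pics/side3.png");w=cv2.imread("pics/wrist3.png")
f=lambda i:cv2.resize(i,(400,400),interpolation=cv2.INTER_CUBIC)
cv2.imwrite("pics/z3.png",np.hstack([f(a[150:290,310:450]),f(b[200:340,180:320])]))
```

```text
scene drawer_lip 0.83 [371.8 204. ] [0.5412 0.245  0.056 ]
scene pilot_hole 0.64 [361.8 231.7] [0.6349 0.2148 0.044 ]
scene upper_bush 0.87 [366.7 207.5] [0.6307 0.2153 0.163 ]
scene lower_bush 0.82 [364.9 218.9] [0.6353 0.216  0.113 ]
scene tapping_stand 0.7 [360.7 240. ] [0.6368 0.2164 0.    ]
scene spindle_knob 0.74 [226.3 200.7] [ 0.6327 -0.1765  0.162 ]
side drawer_lip 0.8 [269.2 278.1] [0.5356 0.2431 0.056 ]
side pilot_hole 0.74 [240.7 270.9] [0.6266 0.2237 0.044 ]
side upper_bush 0.98 [234.8 243.3] [0.6329 0.2261 0.163 ]
side lower_bush 0.58 [236.9 255.5] [0.6313 0.226  0.113 ]
side tapping_stand 0.62 [240.5 278.2] [0.6329 0.2165 0.    ]
side spindle_knob 0.6 [267.5 157.5] [ 0.6372 -0.1834  0.162 ]
wrist drawer_lip 0.82 [279.6 235.1] [0.5378 0.24   0.056 ]
wrist upper_bush 0.94 [281.7 372. ] [0.6329 0.2221 0.163 ]
wrist lower_bush 0.82 [279.9 339.7] [0.633 0.22  0.113]
```

View pics/z3.png

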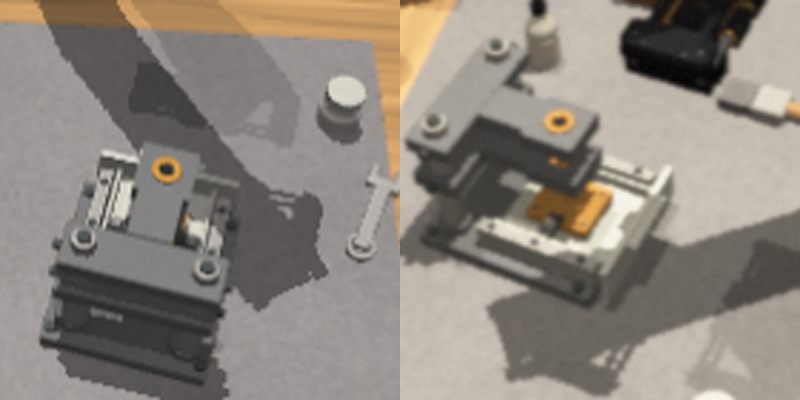

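View pics/wrist3.png

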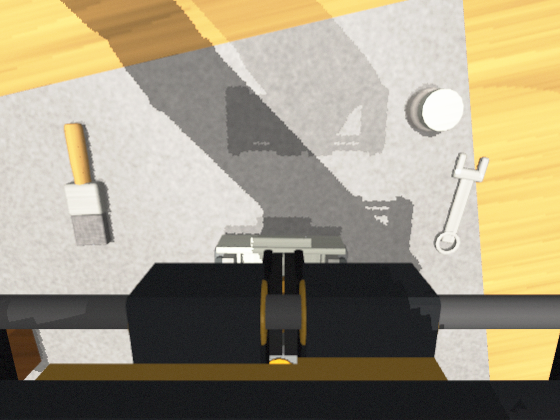

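The stop held at 31 N, far above the detent. The lip now measures about 96 mm before the bush axis (home is 95), and the wrist view shows the lip at (280,237) and the bush at (282,372). The drawer is home. Next I go to view the spindle.

Request:
jog_arm([
  [[-0.141,-0.4,-0.022],[0,0,0]],
  [[-0.141,-0.4,-0.022],[0,0,0]],
  [[-0.141,-0.4,-0.022],[0,0,0]],
  [[-0.141,-0.4,-0.022],[0,0,0]],
  [[-0.141,-0.4,-0.022],[0,0,0]],
  [[-0.141,-0.4,-0.022],[0,0,0]],
  [[-0.141,-0.4,-0.022],[0,0,0]],
  [[-0.141,-0.4,-0.022],[0,0,0]],
  [[-0.141,-0.4,-0.022],[0,0,0]],
  [[-0.141,-0.4,-0.022],[0,0,0]],
  [[-0.141,-0.4,-0.022],[0,0,0]],
  [[-0.141,-0.4,-0.022],[0,0,0]],
], gripper=80)

```text
time_s: 9.0
tool_pos: [0.527, -0.1659, 0.3139]
orientation: [0.0, 0.109, 0.994, -0.001]
wrist_force: [0.1, 0.1, -0.2]
opening: 0.774
```

Run:
```python
from h import *
c,st=look("wrist",dict(spindle_knob=.162,small_spindle=.01,spindle_rack=0,spindle=0.01),"w4")
print(st["tool_pos"],st["orientation"],st["opening"])
```

```text
wrist spindle_knob 0.97 [304.9 307. ] [ 0.6378 -0.1708  0.162 ]
wrist small_spindle 0.67 [240.8 249.6] [ 0.6238 -0.2473  0.01  ]
wrist spindle_rack 0.97 [268.  243.6] [ 0.627  -0.2108  0.    ]
wrist spindle 0.67 [297.7 241.6] [ 0.6292 -0.1701  0.01  ]
[ 0.5270179  -0.16589457  0.31387144] [ 2.52512728e-04  1.08907216e-01  9.94051595e-01 -7.61817875e-04] 0.7739814163545145
```

View pics/w4.png

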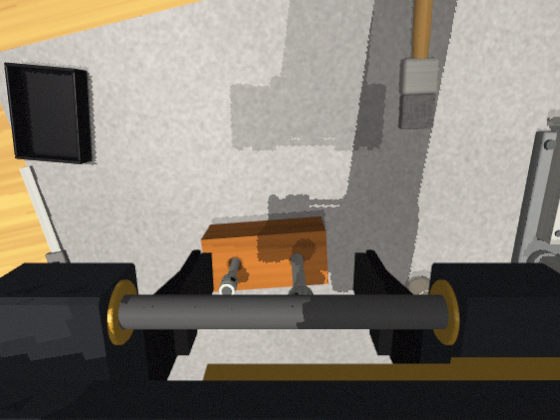

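The wrist view shows the large shank at (297,258) in the rack's right hole, but the gripper bar hides its knob. I pull back for a clear view.

Request:
jog_arm([
  [[0.04,0,-0.02],[0,0,0]],
  [[0.07,0,-0.04],[0,0,0]],
  [[0.07,0,-0.04],[0,0,0]],
  [[0.07,0,-0.04],[0,0,0]],
])

```text
time_s: 9.58
tool_pos: [0.459, -0.1459, 0.3553]
orientation: [0.002, 0.104, 0.995, 0.001]
wrist_force: [0.2, -0.1, -1.2]
opening: 0.8
```

Run:
```python
from h import *
c,st=look("wrist",dict(spindle_knob=.162,small_spindle=.01,spindle_rack=0,spindle=0.01),"w5")
print(st["tool_pos"],st["orientation"],st["opening"])
```

```text
wrist spindle_knob 0.74 [291.5 340.7] [ 0.6339 -0.1742  0.162 ]
wrist small_spindle 0.66 [264.1 276.2] [ 0.6224 -0.2098  0.01  ]
wrist spindle 0.91 [288.3 278.4] [ 0.6336 -0.175   0.01  ]
[ 0.4590373  -0.14591274  0.35529063] [0.00209792 0.10442991 0.99452924 0.00125591] 0.7998745440019885
```

View pics/w5.png

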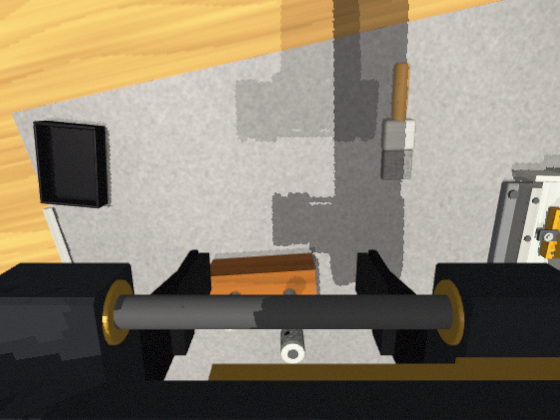

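The pull-back showed the knob top at (292,352), which puts the spindle near (0.634, -0.174). I now approach to just above it and check at closer range.

Request:
jog_arm([
  [[-0.144,0.002,0.085],[0,0,0]],
  [[-0.144,0.002,0.085],[0,0,0]],
  [[-0.144,0.002,0.085],[0,0,0]],
  [[-0.144,0.002,0.085],[0,0,0]],
  [[-0.144,0.002,0.085],[0,0,0]],
  [[-0.144,0.002,0.085],[0,0,0]],
  [[-0.144,0.002,0.085],[0,0,0]],
])

```text
time_s: 10.42
tool_pos: [0.6001, -0.1759, 0.2675]
orientation: [-0.001, 0.106, 0.994, -0.001]
wrist_force: [0.1, 0.1, 0.7]
opening: 0.802
```

Run:
```python
from h import *
c,st=look("wrist",dict(spindle_knob=.162,small_spindle=.01,spindle_rack=0,spindle=0.01),"w6")
print(st["tool_pos"],st["orientation"],st["opening"])
```

```text
wrist spindle_knob 0.58 [296.7 253.2] [ 0.6356 -0.1744  0.162 ]
wrist small_spindle 0.74 [227.3 208.2] [ 0.6254 -0.25    0.01  ]
wrist spindle_rack 0.72 [260.  200.7] [ 0.627  -0.2116  0.    ]
wrist spindle 0.7 [292.2 199.2] [ 0.6309 -0.1734  0.01  ]
[ 0.60006837 -0.17588832  0.26752657] [-1.20312884e-03  1.06189123e-01  9.94344816e-01 -9.00157184e-04] 0.8024337252229705
```

View pics/w6.png

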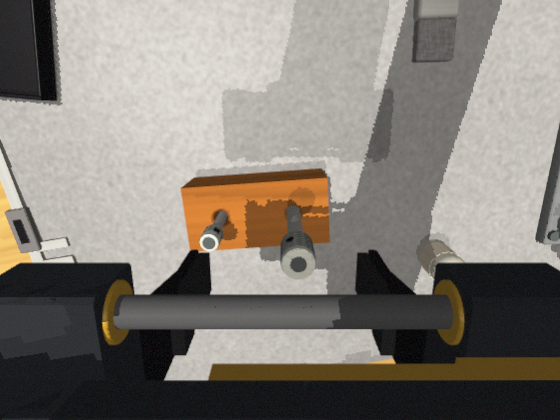

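The large knob's top is at (298,261) and the small one's at (210,242), both clear of the fingers. The estimates agree on (0.6345, -0.174), so I align, descend to the knob and then close.

Request:
jog_arm([
  [[-0.033,0.009,0],[0,0,0]],
  [[-0.033,0.009,0.02],[0,0,0]],
  [[-0.033,0.009,0.05],[0,0,0]],
  [[-0.033,0.009,0.08],[0,0,0]],
  [[-0.033,0.009,0.105],[0,0,0]],
  [[-0.033,0.009,0.12],[0,0,0]],
  [[-0.033,0.009,0.1245],[0,0,0]],
  [[-0.033,0.009,0.1245],[0,0,0]],
  [[-0.033,0.009,0.1245],[0,0,0]],
])

```text
time_s: 11.42
tool_pos: [0.635, -0.1735, 0.1458]
orientation: [0.001, 0.106, 0.994, 0.0]
wrist_force: [0.3, 0.3, 0.1]
opening: 0.803
```

Run:
```python
from h import *
st=env.read_state(); print(st["tool_pos"],st["wrist_force"])
save("wrist","w7");s=save("scene","s7");d=save("side","d7")
f=lambda i:cv2.resize(i,(400,400),interpolation=cv2.INTER_CUBIC)
cv2.imwrite("pics/z7.png",np.hstack([f(s[150:270,170:290]),f(d[110:230,210:330])])[:,:,::-1])
```

```text
[ 0.6350073  -0.17348369  0.14578656] [0.27224971 0.32279697 0.09306691]
```

View pics/z7.png

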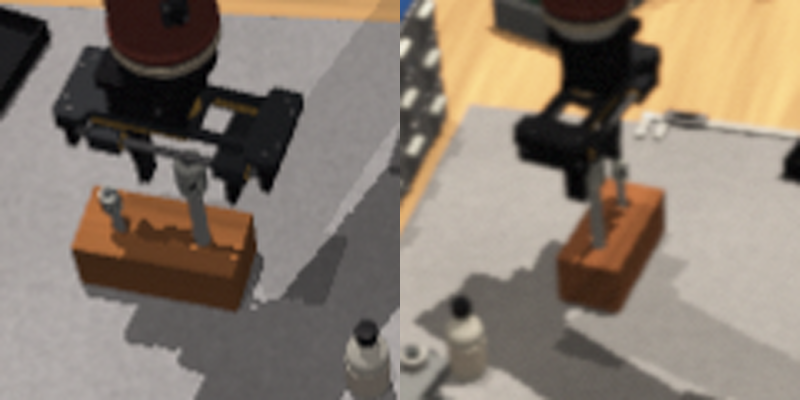

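View pics/w7.png

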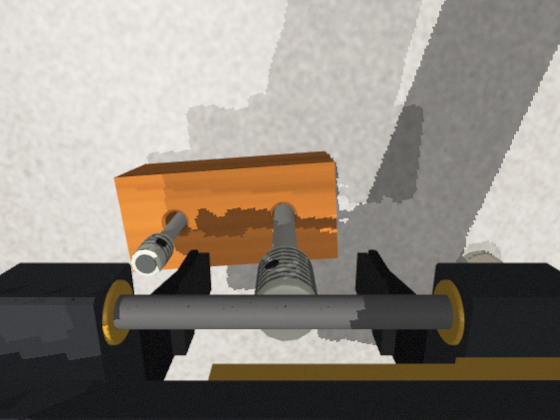

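Run:
```python
from h import *
st=env.read_state();c=cam("wrist",st)
im=cv2.imread("pics/w7.png")
for dx,col in((0,(0,255,0)),(-.005,(0,0,255)),):
  for z in(.142,.182):
    P=np.array([proj(c,[st["tool_pos"][0]+dx+.013*np.cos(a),st["tool_pos"][1]+.013*np.sin(a),z]) for a in np.linspace(0,6.28,40)])
    cv2.polylines(im,[P.round().astype(int)],True,col,1)
cv2.imwrite("pics/w7o.png",cv2.resize(im[140:370,180:400],None,fx=2.5,fy=2.5))
```

```text
(no output)
```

View pics/w7o.png

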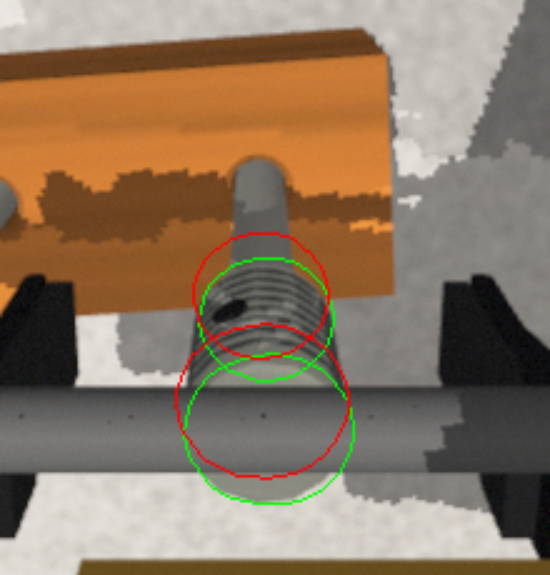

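The knob outline matches the TCP overlay (green) to about 1 mm, so it is centred. Closing.

Request:
jog_arm([
  [[0,-0.001,0.002],[0,0,0]],
  [[0,-0.001,0.002],[0,0,0]],
  [[0,-0.001,0.002],[0,0,0]],
  [[0,-0.001,0.002],[0,0,0]],
  [[0,-0.001,0.002],[0,0,0]],
  [[0,-0.001,0.002],[0,0,0]],
  [[0,-0.001,0.002],[0,0,0]],
  [[0,-0.001,0.002],[0,0,0]],
  [[0,-0.001,0.002],[0,0,0]],
  [[0,-0.001,0.002],[0,0,0]],
  [[0,-0.001,0.002],[0,0,0]],
  [[0,-0.001,0.002],[0,0,0]],
], gripper=0)

```text
time_s: 12.57
tool_pos: [0.6343, -0.1742, 0.1421]
orientation: [-0.0, 0.106, 0.994, 0.0]
wrist_force: [0.1, 1.2, 0.1]
opening: 0.294
```

Request:
jog_arm([
  [[0,0,-0.008],[0,0,0]],
  [[0,0,-0.02],[0,0,0]],
  [[0,0,-0.035],[0,0,0]],
  [[0,0,-0.05],[0,0,0]],
  [[0,0,-0.07],[0,0,0]],
  [[0,0,-0.095],[0,0,0]],
  [[0,0,-0.125],[0,0,0]],
  [[0,0,-0.155],[0,0,0]],
  [[0,0,-0.175],[0,0,0]],
  [[0,0,-0.19],[0,0,0]],
  [[0,0,-0.195],[0,0,0]],
  [[0,0,-0.195],[0,0,0]],
])

```text
time_s: 13.57
tool_pos: [0.6345, -0.175, 0.3389]
orientation: [0.001, 0.106, 0.994, -0.0]
wrist_force: [-0.1, -0.2, -3.0]
opening: 0.291
```

Run:
```python
from h import *
st=env.read_state(); print(st["tool_pos"],st["orientation"],st["wrist_force"],st["moment"],delta(st,[.633,.2215,.3437],np.pi-.21))
c,st=look("wrist",dict(spindle_knob=.162,spindle_tip=st["tool_pos"][2]-.133),"w8")
print(env.pinpoint("wrist","spindle_tip"), proj(c,st["tool_pos"]+np.array([0,0,-.132])))
```

```text
[ 0.63447986 -0.17499431  0.33894641] [ 1.24249220e-03  1.05972764e-01  9.94368226e-01 -2.46931056e-04] [-0.07060832 -0.244245   -3.01992929] [ 0.04050584 -0.01996772 -0.04977346] (array([ 0.085 ,  0.3873, -0.0051]), array([-0.0002,  0.0025, -0.0023]))
wrist spindle_knob 0.8 [284.7 293.4] [ 0.741  -0.1976  0.162 ]
wrist spindle_tip 0.79 [281.  200.1] [ 0.6335 -0.1779  0.2059]
[{'centre': [281.0, 200.1], 'p': 0.79}] [284.72845132 200.86990651]
```

View pics/w8.png

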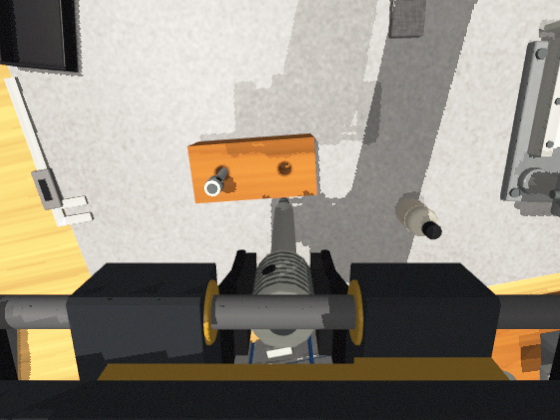

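The spindle is gripped and lifted: opening is 25 mm, weight is -3 N, and the tip is at (282,200) where a vertical spindle would show it. The small spindle is undisturbed at (213,187). Now I carry it over the stand at a tip height of about 0.207.

Request:
jog_arm([
  [[0.004,0.018,0],[0,0,0]],
  [[0.011,0.05,0],[0,0,0]],
  [[0.02,0.09,0],[0,0,0]],
  [[0.028,0.13,0],[0,0,0]],
  [[0.037,0.17,0],[0,0,0]],
  [[0.046,0.21,0],[0,0,0]],
  [[0.055,0.25,0],[0,0,0]],
  [[0.063,0.29,0],[0,0,0]],
  [[0.072,0.33,0],[0,0,0]],
  [[0.079,0.36,0],[0,0,0]],
  [[0.083,0.38,0],[0,0,0]],
  [[0.085,0.387,0],[0,0,0]],
])

```text
time_s: 14.77
tool_pos: [0.6312, 0.2274, 0.3349]
orientation: [-0.001, 0.103, 0.995, -0.0]
wrist_force: [-0.0, 0.7, -3.2]
opening: 0.29
```

Request:
jog_arm([
  [[0,0,0],[0,0,0]],
  [[0,0,0],[0,0,0]],
  [[0,0,0.005],[0,0,0]],
  [[0,0,0.005],[0,0,0]],
])

```text
time_s: 15.1
tool_pos: [0.6327, 0.2195, 0.3312]
orientation: [-0.0, 0.107, 0.994, -0.0]
wrist_force: [-0.1, -0.8, -3.9]
opening: 0.29
```

```bash
cat > chk.py <<'E'
from h import *
import sys
def chk(tag):
    st=env.read_state(); tz=st["tool_pos"][2]-.132
    for n in("wrist","scene","side"):
        c=cam(n,st); im=save(n,n+tag); o=[]
        for t,z in(("spindle_tip",tz),("upper_bush",.163),("lower_bush",.113)):
            r=env.pinpoint(n,t)
            if r: o.append((t,round(r[0]["p"],2),np.round(r[0]["centre"],1),atz(c,r[0]["centre"],z).round(4)))
        print(n,*o,sep="\n  ")
        print("  pred tip",proj(c,[*st["tool_pos"][:2],tz]).round(1))
        p=proj(c,[.633,.2215,.163]).astype(int); h=60
        y0,x0=max(p[1]-h,0),max(p[0]-h,0)
        g=cv2.resize(im[y0:y0+2*h,x0:x0+2*h,::-1],(400,400),interpolation=cv2.INTER_CUBIC)
        if n=="wrist": G=cv2.resize(im[80:300,170:390,::-1],(400,400),interpolation=cv2.INTER_CUBIC)
        elif n=="scene": S=g
        else: cv2.imwrite(f"pics/c{tag}.png",np.hstack([S,g])); cv2.imwrite(f"pics/g{tag}.png",G)
    print(st["time_s"],st["tool_pos"].round(4),st["orientation"].round(4),st["wrist_force"].round(1),st["moment"].round(2),st["opening"])
chk(sys.argv[1])
E
python3 chk.py 9
```

```text
wrist
  ('spindle_tip', 0.71, array([281.9, 200. ]), array([0.6311, 0.2173, 0.1992]))
  ('upper_bush', 0.62, array([286.8, 193.8]), array([0.6354, 0.2209, 0.163 ]))
  ('lower_bush', 0.97, array([287.5, 182.3]), array([0.6352, 0.2222, 0.113 ]))
  pred tip [284.9 201.3]
scene
  ('spindle_tip', 0.73, array([135.8, 212.2]), array([ 0.7131, -0.4091,  0.1992]))
  ('upper_bush', 0.81, array([365.9, 207.7]), array([0.6315, 0.2131, 0.163 ]))
  ('lower_bush', 0.95, array([366. , 221.4]), array([0.6436, 0.219 , 0.113 ]))
  pred tip [369.8 200.6]
side
  ('spindle_tip', 0.6, array([235. , 234.5]), array([0.6287, 0.2269, 0.1992]))
  ('upper_bush', 0.93, array([234.9, 245.6]), array([0.6302, 0.2344, 0.163 ]))
  ('lower_bush', 0.96, array([235.4, 256. ]), array([0.635 , 0.2287, 0.113 ]))
  pred tip [234.4 232.4]
15.1 [0.6327 0.2195 0.3312] [-3.000e-04  1.072e-01  9.942e-01 -5.000e-04] [-0.1 -0.8 -3.9] [-0.03  0.01 -0.01] 0.28950158442336166
```

View pics/c9.png

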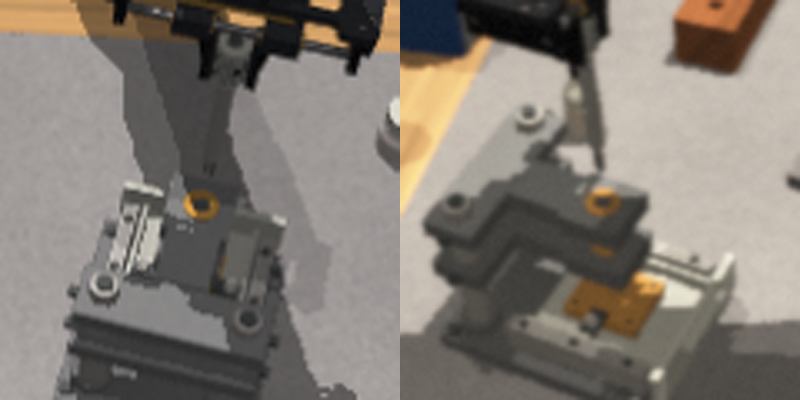

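View pics/g9.png

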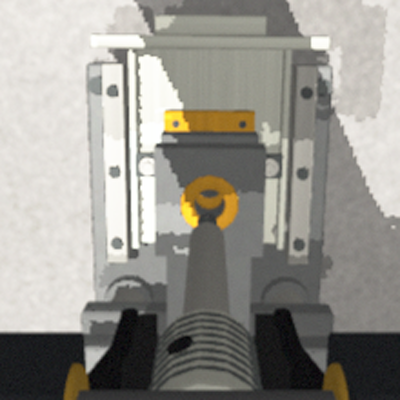

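```bash
cat > fit.py <<'E'
from h import *
import sys
# overlay candidates: flange circle (30mm,z .163), bore (15.4), and the spindle outline for tip at TCP+d
def ov(tag,bx,by,dx,dy,tilt=(0,0)):
    st=env.read_state();c=cam("wrist",st);im=cv2.imread(f"pics/wrist{tag}.png")
    x0,y0,s=220,130,6
    g=cv2.resize(im[y0:y0+100,x0:x0+130],None,fx=s,fy=s,interpolation=cv2.INTER_CUBIC)
    def circ(X,Y,z,r,col):
        P=np.array([(proj(c,[X+r*np.cos(a),Y+r*np.sin(a),z])-[x0,y0]+.5)*s for a in np.linspace(0,6.28,60)])
        cv2.polylines(g,[P.round().astype(int)],True,col,1)
    circ(bx,by,.163,.015,(0,255,0));circ(bx,by,.163,.0077,(0,255,0)); circ(bx,by,.113,.0077,(255,255,0))
    t=st["tool_pos"]
    for h,r in((0,.0025),(.006,.004),(.025,.004),(.031,.007),(.06,.007)):
        circ(t[0]+dx+tilt[0]*h,t[1]+dy+tilt[1]*h,t[2]-.132+h,r,(0,0,255))
    cv2.imwrite(f"pics/o{tag}.png",g)
ov(sys.argv[1],*map(float,sys.argv[2:6]))
E
python3 fit.py 9 .6345 .2205 -.001 -.0015
```

```text
(no output)
```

View pics/o9.png

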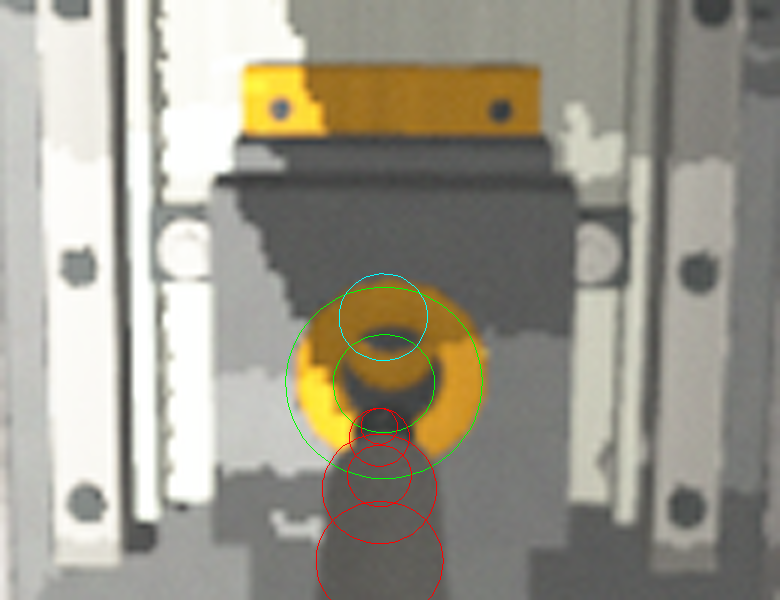

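The overlay puts the flange centre at about (0.6337, 0.2219) and the tip at about TCP + (-1, -1) mm in the same camera. I need a shift of about (+2, +3.5) mm, so I apply it, lower to just above the mouth and check again.

Request:
jog_arm([
  [[-0.001,0.004,0],[0,0,0]],
  [[-0.001,0.004,0.008],[0,0,0]],
  [[-0.001,0.004,0.016],[0,0,0]],
  [[-0.001,0.004,0.024],[0,0,0]],
  [[-0.001,0.004,0.028],[0,0,0]],
  [[-0.001,0.004,0.028],[0,0,0]],
  [[-0.001,0.004,0.028],[0,0,0]],
  [[-0.001,0.004,0.028],[0,0,0]],
])

```text
time_s: 16.37
tool_pos: [0.6345, 0.2255, 0.3044]
orientation: [0.0, 0.106, 0.994, 0.0]
wrist_force: [0.5, -0.4, -3.1]
opening: 0.294
```

```bash
python3 chk.py 10; python3 fit.py 10 .6337 .2219 -.001 -.001
```

```text
wrist
  ('spindle_tip', 0.93, array([283.6, 202.1]), array([0.635 , 0.2245, 0.1724]))
  ('upper_bush', 0.67, array([279.1, 197.1]), array([0.6324, 0.2212, 0.163 ]))
  ('lower_bush', 0.81, array([278.5, 184. ]), array([0.6315, 0.2204, 0.113 ]))
  pred tip [284.7 201.2]
scene
  ('spindle_tip', 0.56, array([371.1, 207.8]), array([0.6375, 0.2261, 0.1724]))
  ('upper_bush', 0.8, array([368.1, 206.4]), array([0.6267, 0.2192, 0.163 ]))
  ('lower_bush', 0.73, array([367.1, 219.1]), array([0.6356, 0.2222, 0.113 ]))
  pred tip [370.9 206.9]
side
  ('spindle_tip', 0.54, array([233.7, 240.6]), array([0.6354, 0.2253, 0.1724]))
  ('upper_bush', 0.75, array([232.7, 243.9]), array([0.6379, 0.2294, 0.163 ]))
  ('lower_bush', 0.81, array([235.8, 255.6]), array([0.6343, 0.227 , 0.113 ]))
  pred tip [234.  240.7]
16.3667 [0.6345 0.2255 0.3044] [2.000e-04 1.058e-01 9.944e-01 1.000e-04] [ 0.5 -0.4 -3.1] [ 0.06 -0.    0.  ] 0.2943704214377254
```

View pics/o10.png

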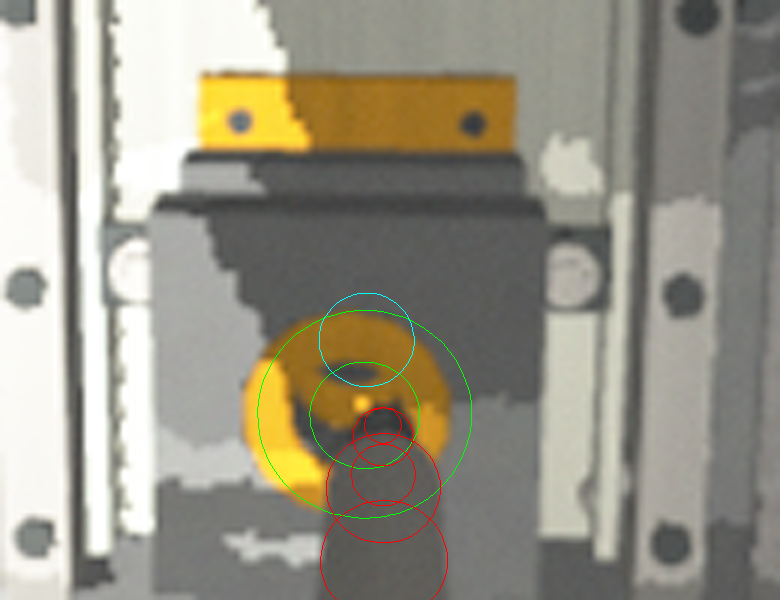

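View pics/c10.png

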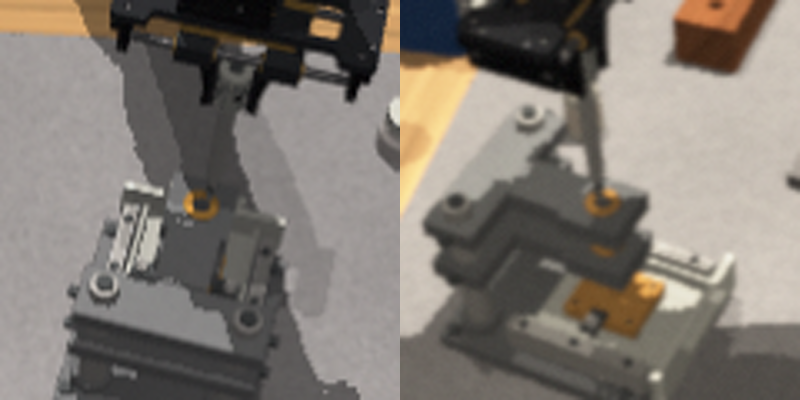

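The arm had not settled in the previous look. The overlay now shows the tip about 5 mm too far along +y from the flange centre at (347,414). I correct by that amount and let it settle.

Request:
jog_arm([
  [[-0.0005,-0.0025,0],[0,0,0]],
  [[-0.0005,-0.005,0],[0,0,0]],
  [[-0.0005,-0.005,0],[0,0,0]],
  [[-0.0005,-0.005,0],[0,0,0]],
  [[-0.0005,-0.005,0],[0,0,0]],
  [[-0.0005,-0.005,0],[0,0,0]],
  [[-0.0005,-0.005,0],[0,0,0]],
  [[-0.0005,-0.005,0],[0,0,0]],
])

```text
time_s: 17.63
tool_pos: [0.6338, 0.2207, 0.304]
orientation: [0.0, 0.106, 0.994, -0.0]
wrist_force: [-0.4, -0.4, -2.6]
opening: 0.29
```

```bash
python3 chk.py 11|tail -1; python3 fit.py 11 .6332 .2194 -.001 -.001
```

```text
17.6333 [0.6338 0.2207 0.304 ] [ 0.      0.1057  0.9944 -0.    ] [-0.4 -0.4 -2.6] [ 0.01 -0.01 -0.05] 0.2898447010221917
```

View pics/o11.png

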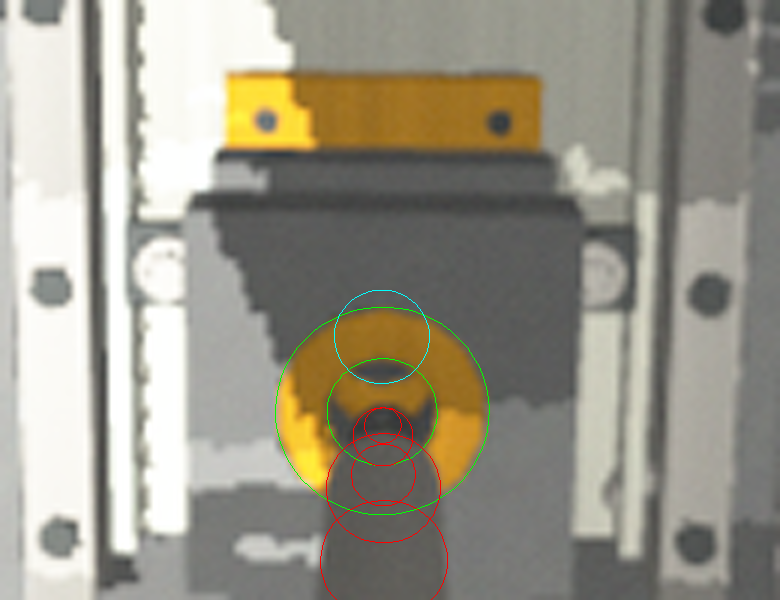

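The tip is now centred over the bore to within about 1 mm. I descend with the tap into the upper bushing and watch the force.

Request:
jog_arm([
  [[-0.0008,0,0.004],[0,0,0]],
  [[-0.0008,0,0.008],[0,0,0]],
  [[-0.0008,0,0.012],[0,0,0]],
  [[-0.0008,0,0.016],[0,0,0]],
  [[-0.0008,0,0.02],[0,0,0]],
  [[-0.0008,0,0.024],[0,0,0]],
  [[-0.0008,0,0.028],[0,0,0]],
  [[-0.0008,0,0.03],[0,0,0]],
  [[-0.0008,0,0.03],[0,0,0]],
  [[-0.0008,0,0.03],[0,0,0]],
])

```text
time_s: 19.07
tool_pos: [0.6346, 0.2204, 0.274]
orientation: [-0.0, 0.106, 0.994, -0.0]
wrist_force: [0.1, 0.1, -2.9]
opening: 0.289
```

```bash
python3 chk.py 12|tail -1; python3 fit.py 12 .6335 .2194 -.001 -.001
```

```text
19.0667 [0.6346 0.2204 0.274 ] [-0.      0.1057  0.9944 -0.    ] [ 0.1  0.1 -2.9] [ 0.03 -0.   -0.02] 0.2890110611944601
```

View pics/o12.png

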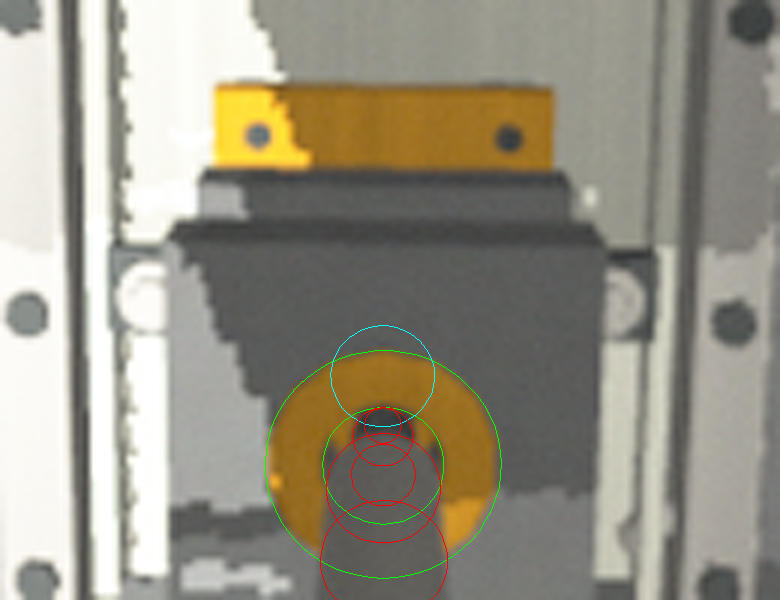

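View pics/c12.png

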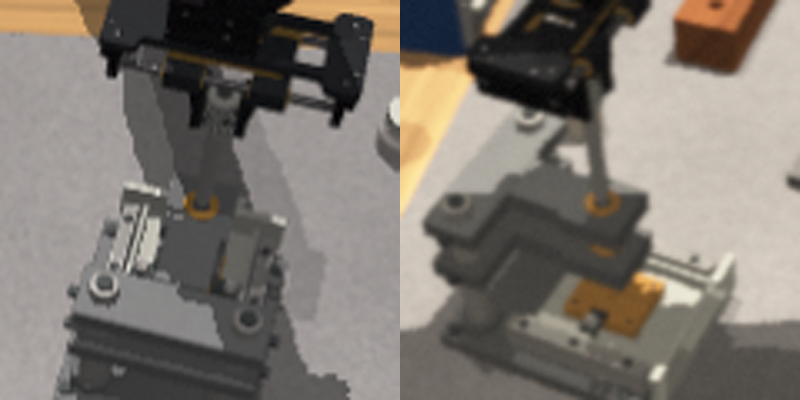

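The tap is inside the upper bushing with no side force, and the flange outline matches. I continue slowly as the cone enters.

Request:
jog_arm([
  [[0,0,0.002],[0,0,0]],
  [[0,0,0.004],[0,0,0]],
  [[0,0,0.006],[0,0,0]],
  [[0,0,0.008],[0,0,0]],
  [[0,0,0.009],[0,0,0]],
])

```text
time_s: 20.08
tool_pos: [0.6344, 0.2204, 0.2646]
orientation: [-0.0, 0.106, 0.994, -0.0]
wrist_force: [0.9, -0.1, -3.2]
opening: 0.294
```

Request:
jog_arm([
  [[0,0,0.002],[0,0,0]],
  [[0,0,0.004],[0,0,0]],
  [[0,0,0.005],[0,0,0]],
  [[0,0,0.005],[0,0,0]],
])

```text
time_s: 20.42
tool_pos: [0.6344, 0.2204, 0.2597]
orientation: [-0.0, 0.106, 0.994, -0.0]
wrist_force: [-0.1, 0.0, -2.1]
opening: 0.295
```

Request:
jog_arm([
  [[0,0,0.003],[0,0,0]],
  [[0,0,0.006],[0,0,0]],
  [[0,0,0.009],[0,0,0]],
  [[0,0,0.012],[0,0,0]],
  [[0,0,0.014],[0,0,0]],
  [[0,0,0.014],[0,0,0]],
])

```text
time_s: 20.92
tool_pos: [0.6343, 0.2203, 0.2453]
orientation: [-0.0, 0.106, 0.994, -0.0]
wrist_force: [-0.0, 0.2, -3.0]
opening: 0.289
```

Request:
jog_arm([
  [[0,0,0.003],[0,0,0]],
  [[0,0,0.006],[0,0,0]],
  [[0,0,0.009],[0,0,0]],
  [[0,0,0.012],[0,0,0]],
  [[0,0,0.014],[0,0,0]],
  [[0,0,0.014],[0,0,0]],
])

```text
time_s: 21.42
tool_pos: [0.6343, 0.2203, 0.2314]
orientation: [-0.0, 0.106, 0.994, -0.0]
wrist_force: [-0.2, -0.2, -3.1]
opening: 0.291
```

Request:
jog_arm([
  [[0,0,0.003],[0,0,0]],
  [[0,0,0.006],[0,0,0]],
  [[0,0,0.009],[0,0,0]],
  [[0,0,0.011],[0,0,0]],
  [[0,0,0.012],[0,0,0]],
  [[0,0,0.012],[0,0,0]],
])

```text
time_s: 21.92
tool_pos: [0.6344, 0.2204, 0.2197]
orientation: [-0.0, 0.106, 0.994, -0.0]
wrist_force: [-0.8, 0.9, -3.2]
opening: 0.292
```

The tap has entered the lower bushing (tip at about 0.088) with only weight on the wrist. Next the cone goes through the lower mouth.

Request:
jog_arm([
  [[0,0,0.002],[0,0,0]],
  [[0,0,0.004],[0,0,0]],
  [[0,0,0.006],[0,0,0]],
  [[0,0,0.008],[0,0,0]],
  [[0,0,0.008],[0,0,0]],
])

```text
time_s: 22.33
tool_pos: [0.6344, 0.2203, 0.2115]
orientation: [-0.0, 0.106, 0.994, -0.0]
wrist_force: [0.6, -0.8, -3.3]
opening: 0.287
```

Request:
jog_arm([
  [[0,0,0.002],[0,0,0]],
  [[0,0,0.004],[0,0,0]],
  [[0,0,0.006],[0,0,0]],
  [[0,0,0.008],[0,0,0]],
  [[0,0,0.008],[0,0,0]],
])

```text
time_s: 22.75
tool_pos: [0.6344, 0.2204, 0.2035]
orientation: [-0.0, 0.106, 0.994, -0.0]
wrist_force: [0.3, -0.2, -3.1]
opening: 0.29
```

Request:
jog_arm([
  [[0,0,0.002],[0,0,0]],
  [[0,0,0.004],[0,0,0]],
  [[0,0,0.006],[0,0,0]],
  [[0,0,0.008],[0,0,0]],
  [[0,0,0.008],[0,0,0]],
])

```text
time_s: 23.17
tool_pos: [0.6344, 0.2205, 0.1955]
orientation: [-0.0, 0.106, 0.994, -0.0]
wrist_force: [-1.4, 0.2, -3.6]
opening: 0.289
```

```bash
python3 chk.py 13
python3 - <<'E'
import cv2
im=cv2.imread("pics/side13.png"); cv2.imwrite("pics/d13z.png",cv2.resize(im[190:320,170:310],None,fx=5,fy=5,interpolation=cv2.INTER_CUBIC)[:600])
E
```

```text
wrist
  ('upper_bush', 0.72, array([281.9, 245. ]), array([0.6333, 0.2185, 0.163 ]))
  pred tip [284.7 201.3]
scene
  ('upper_bush', 0.61, array([368. , 206.7]), array([0.6277, 0.2189, 0.163 ]))
  ('lower_bush', 0.62, array([366.6, 220.1]), array([0.6391, 0.2207, 0.113 ]))
  pred tip [364.5 228.1]
side
  ('spindle_tip', 0.46, array([293. , 356.4]), array([0.4222, 0.4726, 0.0635]))
  ('upper_bush', 0.72, array([236.8, 245.6]), array([0.625 , 0.2334, 0.163 ]))
  pred tip [237.9 265.3]
23.1667 [0.6344 0.2205 0.1955] [-3.000e-04  1.057e-01  9.944e-01 -1.000e-04] [-1.4  0.2 -3.6] [ 0.11  0.23 -0.  ] 0.2891261720971635
```

View pics/d13z.png

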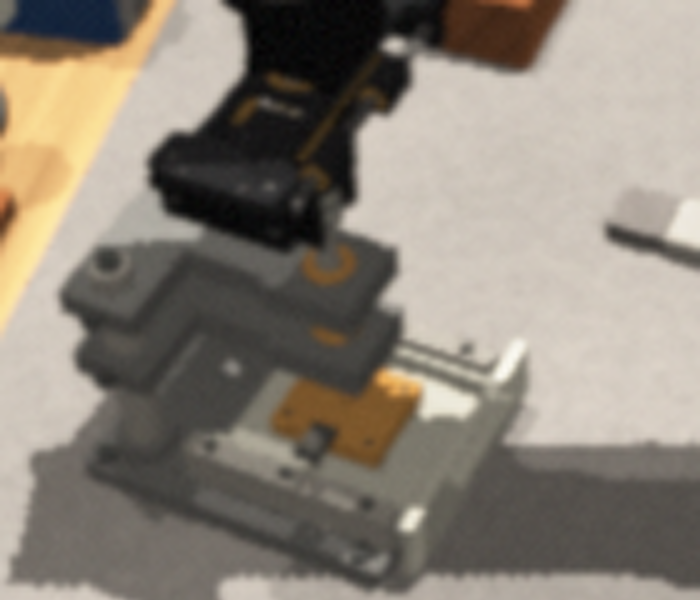

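View pics/wrist13.png

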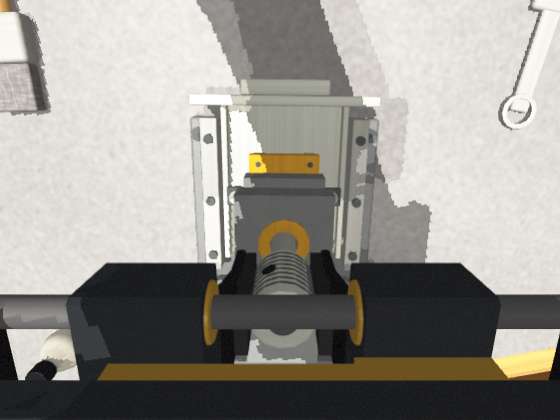

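The side force is small, the drawer is still home, and the knob has not slipped: its cross-hole is at (268,268), as it was when lifted. The tip is at about 0.0635, so 9.5 mm remain.

Request:
jog_arm([
  [[0,0,0.002],[0,0,0]],
  [[0,0,0.004],[0,0,0]],
  [[0,0,0.006],[0,0,0]],
  [[0,0,0.008],[0,0,0]],
  [[0,0,0.0095],[0,0,0]],
  [[0,0,0.0095],[0,0,0]],
  [[0,0,0.0095],[0,0,0]],
  [[0,0,0.0095],[0,0,0]],
])

```text
time_s: 24.43
tool_pos: [0.6344, 0.2205, 0.1862]
orientation: [-0.0, 0.106, 0.994, -0.0]
wrist_force: [-2.2, 1.8, -4.7]
opening: 0.289
```

Run:
```python
from h import *
c,st=look("wrist",dict(drawer_lip=.056,upper_bush=.163),"w14"); t=st["tool_pos"]
print(st["time_s"],t,st["wrist_force"],st["moment"],st["opening"])
im=cv2.imread("pics/w14.png"); o=cv2.imread("pics/w8.png")
def circ(x,y,z,r,col):
    P=np.array([proj(c,[x+r*np.cos(a),y+r*np.sin(a),z]) for a in np.linspace(0,6.28,60)])
    cv2.polylines(im,[P.round().astype(int)],True,col,1)
circ(t[0]-.001,t[1]-.001,t[2]+.04,.013,(0,255,0));circ(t[0]-.001,t[1]-.001,t[2],.013,(0,255,0))
circ(.6335,.2194,.163,.015,(255,0,0))
f=lambda i:cv2.resize(i[200:370,190:380],None,fx=2.1,fy=2.1,interpolation=cv2.INTER_CUBIC)
cv2.imwrite("pics/o14.png",np.hstack([f(im),f(o)]))
A=cv2.cvtColor(cv2.imread("pics/w14.png"),6)[250:295,250:320].astype(np.float32);B=cv2.cvtColor(o,6)[250:295,250:320].astype(np.float32)
print(cv2.phaseCorrelate(A,B))
for n in("scene","side"): look(n,dict(drawer_lip=.056,small_spindle=.01),n+"14")
s=cv2.imread("pics/scene14.png");cv2.imwrite("pics/s14z.png",cv2.resize(s[130:330,130:480],None,fx=2,fy=2,interpolation=cv2.INTER_CUBIC))
```

```text
wrist drawer_lip 0.74 [283.5  78.5] [0.5417 0.2394 0.056 ]
wrist upper_bush 0.64 [285.6 250. ] [0.633  0.2206 0.163 ]
24.4333 [0.63439843 0.22048298 0.18616572] [-2.21532666  1.7764485  -4.72207536] [ 0.29999984  0.73621135 -0.00191195] 0.2888330058310219
((-0.44390224621074026, 0.27261568691587), 0.5920865440074309)
scene drawer_lip 0.87 [368.2 203.3] [0.5393 0.2341 0.056 ]
scene small_spindle 0.6 [365.5 215.2] [0.5522 0.231  0.01  ]
side drawer_lip 0.61 [268.9 279.8] [0.535  0.2492 0.056 ]
side small_spindle 0.71 [235.5 252.7] [0.6735 0.1287 0.01  ]
```

View pics/o14.png

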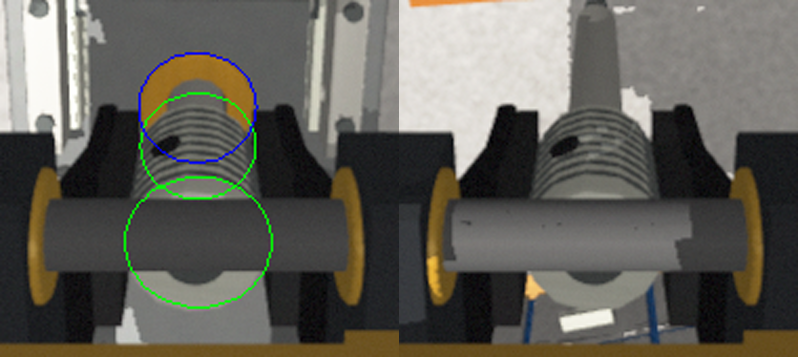

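View pics/s14z.png

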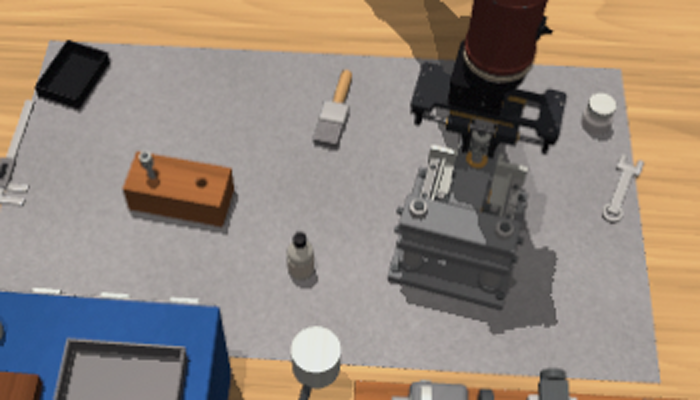

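All checks agree: TCP z 0.1862 puts the tip at about 0.054, 10 mm above the plate. Handing in.

```bash
python3 -c "
from station import env
print(env.sign_off())"
```

```text
the job is handed in; nothing more can be done
None
```

The job is handed in after about 24.5 s of the 67 s allowed. The drawer is home, and the gripper still holds the large spindle through both bushings, with its tap about 10 mm above the plate.

- **Drawer:** I pushed it in at the lip with the shut fingers until it hit a hard stop at about 31 N, far above the detent force. The lip then measured about 96 mm before the bushing axis; home is 95 mm. It was still there in the last pictures.
- **Spindle height:** The tip is at about z = 0.054, against the plate top at 0.044. This comes from the arm pose and the height at which I gripped the spindle. The lower arm hides the tip, so I could not see the gap directly.
- **Grip:** The knob had not moved in the fingers since I lifted it, to within about 0.5 pixel in the wrist camera. The gripper opening held steady at about 25 mm.
- **Forces:** At the end the wrist carried the spindle's weight plus about 3 N of side force and 0.8 N m of moment. The shank is therefore touching the bores lightly.
- **Rest of the bench:** The small spindle, oil bottle, brush, jar, wrench and tray look unmoved in the last scene picture.

**Disagreements:**
- My first reading of the bushing position was about 2.5 mm off because the arm had not settled. I corrected it before inserting the spindle.
- In the final views, the network's small-spindle reports were false hits on the stand, and it did not find the large spindle's tip where it must be. I went by the pictures there.

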